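Hold the tile saw's blade guard open

ROBOT

A 6-joint arm with a two-finger parallel gripper is mounted at the origin on the work surface. World frame = base frame: x ahead of the robot, y to its left, z up, the work surface at z = 0. Lengths are in m, angles in rad, forces in N, time in s.
With the tool pointing down it reaches from about 0.35 to 0.85 m from the base axis. Payload 8.1 kg.
Tool frame: the origin (TCP) lies on the centre line of the jaws, within the pads' length; the fingertips stand 11 mm ahead of it and the grasp point (between the pads) lies 8 mm behind it; z points along the fingers, x is the direction in which the jaws open and shut, and the axes are right-handed (so a half turn about z gives the same grasp; the last joint's range is limited). The gripper opens to 93 mm and grips with 3 to 60 N. Pads are 15 mm wide; open, the fingers measure 128 mm over their backs; the gripper's body (75 mm by 188 mm) begins 65 mm behind the grasp point.
Start: joints at [-1.324, 0.13, 1.488, -0, 1.523, -0.085], TCP at [0.195, -0.567, 0.196] pointing down, gripper open.
Joint ranges: [-2.96, 2.96], [-0.89, 2.26], [0.02, 2.5], [-1.34, 4.48], [0, 2.73], [-2.66, 2.66]. Speed limits (rad/s): [2.39, 2.39, 2.79, 3.14, 3.14, 3.14].

INTERFACE

Orientations are given as a unit quaternion [x, y, z, w].
In Python, from cell import manip gives the robot as it stands.
- The arm moves only by the tool jog_arm, never from a script. Its argument "deltas" is one flat list of numbers, 7 for each row, row after row: the turn, a rotation vector about the tool's x, y, z in degrees, then the shift along the tool's x, y, z in m, then the finger opening in m, from 0 to 0.093. In form: [rx, ry, rz, tx, ty, tz, fingers, rx, ry, rz, tx, ty, tz, fingers, ...]. A call has exactly 8 rows; each row is the pose to reach, as a shift and turn from the pose measured when the call began, along the tool's axes at that moment; what a row does not reach only later rows make up. A row lasts 1/12 s, in which the tool goes at most 41.7 mm and 7.16 degrees, less where a joint would pass 70% of its speed; a pose out of reach is approached as far as the arm can. A call with a gripper value outside its range is refused whole. The fingers move at their own pace and stop on an object; "squeeze" is the grip in N (left out, the last holds). Time passes only in rows, so rows that repeat a pose let the fingers close, or fill a call up. It gives the time, the measured TCP pose, the force and the opening at its end, in the units of the state.
- manip.get_obs(): the state, without advancing time (a new reading comes with each control period).
- manip.snapshot(name): name is "side" or "top" or "wrist"; returns the picture (480x640x3 uint8, red, green, blue); there is no depth.
- manip.camera_info(name): a dict with "fx", "fy", "cx", "cy" (pixels), "origin" and "orientation" of the camera in the world. Camera axes: x right, y down, z forward; pixel columns grow to the right and rows downward; lengths in m; the calibration is good to about 2 mm. A picture is of the moment at which its call begins: read the wrist's pose just before it. camera_info takes no time and is no camera call; for the wrist camera it gives the pose at the moment of the call.
- manip.job_done(): hands the job in, once; it reports no verdict.
Trained networks look in the newest picture that a camera, given by its name, has taken for a name from the list of things; names that differ only in an ending like _2 or _b are one class to them, and where a whole thing is asked for, a point or a joint stands for the part that bears it (a point fixed in the world has none). Each returns a list of dicts, best first, with "conf" (0 to 1); they miss things now and then, are a little off and sometimes report something else, mostly with a low value. They report only what shows in the picture. A call takes as long as a camera call.
- manip.recognise(name, camera): "at" ([column, row] in pixels, amid what is visible of it).
The state is a dict: "clock": time; "joints": joint angles; "dq": joint speeds; "tau": joint torques, N m; "ee_pos": TCP position; "orientation": TCP orientation; "contact_force": force on the tool from outside, world axes, zero at the start; "torque": the same for the moment, N m; "opening": opening from 0.0 (shut) to 1.0 (fully open).
Only numpy, scipy, OpenCV 4.12 (cv2) and the standard library are available. Lean on these libraries where they do the work, as an engineer would, in place of code of your own. Each camera call takes 0.05 s, during which the arm holds its last target. There are 200 camera calls.

TASK

On the tabletop tile saw, first pull the sliding carriage with the tile fully back towards the robot, away from the blade, until it rests against its front stops. Only then take the blade guard by its handle, lift it to 45 degrees and keep holding it there so that the blade can be inspected: the guard falls shut if let go, so the program finishes while still holding it. Leave the other things on the saw and the table where they are.

Things in the scene. Friction and masses are not known exactly. Their poses are not given: they have to be found in the camera images.
- saw: fixed tile saw, basin and steel deck 440 (x) x 460 (y) x 60 tall. Origin under its centre; x runs front (robot side) to rear, along slide and blade; y to its left; yaw within 20 degrees. Blade in plane y = 0, x -5 to 155, up to z = 120, under the guard. Motor at x 140 to 210, y 70 to 190, top z = 130. Two front stops at x = -209, y = +-150, top z = 84
- saw_carriage (a joint): slide of the aluminium carriage: 200 x 340 plate, top 74 above the table, its front lip 80; on it, left of the blade line, a 100 x 100 tile, top 84. 0 = against the front stops; grows to the rear (saw +x) up to 0.10 m. Starts at 0.045 to 0.10. Stays where left; sliding takes about 3 N
- carriage_knob (a point): grip point of the upright black knob on the carriage's right: a vertical post 22 dia (26 near the top), from the plate up to 124 above the table; the point is on its axis, 104 above the table, at saw y = -135, saw x = -120 mm + carriage travel
- saw_guard (a joint): hinge of the grey blade guard, a hood 185 long, 50 wide over the blade, with a plate 110 wide across its front end. Hinged at its rear, axis along saw y through saw x = 165, z = 125. 0 = shut (level); grows as the front end is lifted, rad; 0.785 = 45 degrees, most 1.4. Mass 0.35 to 0.7 kg; falls shut by its weight from any angle
- guard_handle (a point): middle of the guard's handle: round steel bar 12 dia, 90 long, along saw y, on two end arms, 46 mm free between bar and front plate. 240 mm from the hinge axis: at angle a it is at saw x = 165 - 240 cos a, z = 125 + 240 sin a mm (125 shut, 295 at 45 degrees). It can turn between the fingers, so the tool may stay pointing down. Over 34 mm free below it when shut
- wrench: open-ended blade wrench, steel, 140 long, lying flat on the saw's deck along its right (-y) edge; bystander
- glaze_pot: small lidded glaze pot, 48 across, 42 tall, standing on the saw's deck by its left (+y) edge; origin under its base; bystander
- cup: open white plastic glaze cup, 72 across, 42 tall, on the table left of the saw; bystander
- glaze_jar: lidded glaze jar, 64 across, 70 tall, on the table right of the saw; bystander
- paintbrush: brush, 170 long, lying on the table right of the saw; bystander
- spare_tile: painted clay tile 100 x 100 x 12, lying on the table left of the saw; bystander

How it is judged:
By the outcome, as a careful person would: the job done as asked, in the order asked, and still so for the second after the job is handed in, while the arm keeps its last pose, push and grip.
It also fails if it takes over 48 s, if anything falls off the work surface, if the arm or the gripper's body presses on something with over 40 N, if the wrist force passes 120 N, or if a joint passes its speed limit or range.

## Working session

There is one attempt and no reset: what is moved stays moved. The work goes in short steps, Python scripts to look and compute and a tool call to move; the robot and the scene stay as the last step left them, time stands still between calls to the robot, and variables do not carry over. Pictures are saved under pics/ and viewed, on a budget of 10 in all, crops included, one or two more only if the job needs it, and the job is handed in when it is done.

Besides the shell and the picture viewer there is one more tool, called after "Request:" as name(argument=value, ...) on one line, values as JSON. jog_arm: Moves the arm, as the interface text tells. Its arguments: {"type":"object","properties":{"deltas":{"type":"array","items":{"type":"number"}},"squeeze":{"type":"number"}},"required":["deltas"]}

```bash
ls; mkdir -p pics; cat > h.py <<'E'
from cell import manip
import numpy as np, cv2
from scipy.spatial.transform import Rotation as R
def snap(cam,fn=None):
    im=manip.snapshot(cam)
    if fn: cv2.imwrite('pics/'+fn,cv2.cvtColor(im,cv2.COLOR_RGB2BGR))
    return im
def proj(cam,P):
    c=manip.camera_info(cam); p=R.from_quat(c['orientation']).inv().apply(np.atleast_2d(P)-c['origin'])
    return np.c_[c['cx']+c['fx']*p[:,0]/p[:,2], c['cy']+c['fy']*p[:,1]/p[:,2]]
def ray(cam,px,z):
    c=manip.camera_info(cam); d=R.from_quat(c['orientation']).apply([(px[0]-c['cx'])/c['fx'],(px[1]-c['cy'])/c['fy'],1])
    o=np.array(c['origin']); return o+d*(z-o[2])/d[2]
E
python3 - <<'E'
from h import *
for cam in ['top','side']:
    snap(cam,cam+'1.png'); c=manip.camera_info(cam); print(cam,c)
    for n,z in [('carriage_knob',.104),('guard_handle',.125),('saw',.06),('saw_guard',.14),('saw_carriage',.074),('wrench',.063),('glaze_pot',.08)]:
        for r in manip.recognise(n,cam)[:2]: print(n,np.round(r['at'],1),round(r['conf'],2),ray(cam,r['at'],z).round(3))
print(manip.get_obs())
E
```

```text
pics
top {'fx': 523.9904983964988, 'fy': 523.9904983964988, 'cx': 325.13076627715253, 'cy': 243.72579451595695, 'origin': array([0.52110677, 0.01446637, 1.3467421 ]), 'orientation': array([-0.70627781,  0.70765642, -0.01599603,  0.01175489])}
carriage_knob [335.4 251.1] 0.56 [ 0.552 -0.017  0.104]
guard_handle [326.7 218.2] 0.85 [0.629 0.003 0.125]
saw [327.9 239.5] 0.89 [ 0.582 -0.     0.06 ]
saw [439.3 232.8] 0.57 [ 0.598 -0.275  0.06 ]
saw_guard [329.  215.6] 0.73 [ 0.633 -0.002  0.14 ]
saw_carriage [336.5 255.4] 0.94 [ 0.543 -0.021  0.074]
wrench [413. 218.] 0.82 [ 0.634 -0.209  0.063]
glaze_pot [255.6 280.2] 0.85 [0.483 0.175 0.08 ]
side {'fx': 487.50476451179503, 'fy': 487.50476451179503, 'cx': 313.95506065581753, 'cy': 240.3402134488611, 'origin': array([0.18753787, 0.69213387, 0.6487915 ]), 'orientation': array([-0.22923429,  0.8539375 , -0.45134119,  0.12055504])}
carriage_knob [331.  271.5] 0.55 [0.51  0.072 0.104]
guard_handle [292.5 227.1] 0.87 [0.631 0.008 0.125]
guard_handle [254.  403.5] 0.31 [0.452 0.386 0.125]
saw [312.1 284.3] 0.56 [0.548 0.074 0.06 ]
saw_guard [293
[... 235 characters left out ...]
 0.08 ]
{'clock': 0.8, 'joints': array([-1.32439099e+00,  1.30367079e-01,  1.48820256e+00,  2.88493483e-05,
        1.52299602e+00, -8.54081560e-02]), 'dq': array([ 4.67809024e-05,  1.54469028e-03, -2.33074942e-04,  2.34423087e-04,
       -7.65588603e-04, -2.62956622e-04]), 'tau': array([ 1.21439392e-03, -5.59697700e+01, -4.92027962e+01,  7.70424586e-02,
        2.24278390e-02, -3.35260643e-05]), 'ee_pos': array([ 0.19548463, -0.56727164,  0.19635349]), 'orientation': array([ 8.14173457e-01, -5.80621720e-01,  1.96145600e-05, -2.23035499e-06]), 'contact_force': array([-0.83735644,  0.46003215,  0.45423498]), 'torque': array([0.00447547, 0.02541179, 0.01496727]), 'opening': 1.0023769207064999}
```

```bash
python3 - <<'E'
import cv2
im=cv2.imread('pics/top1.png')[110:370,190:470]
cv2.imwrite('pics/top1c.png',cv2.resize(im,None,fx=2.3,fy=2.3,interpolation=cv2.INTER_CUBIC))
E
```

```text
(no output)
```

View pics/top1c.png

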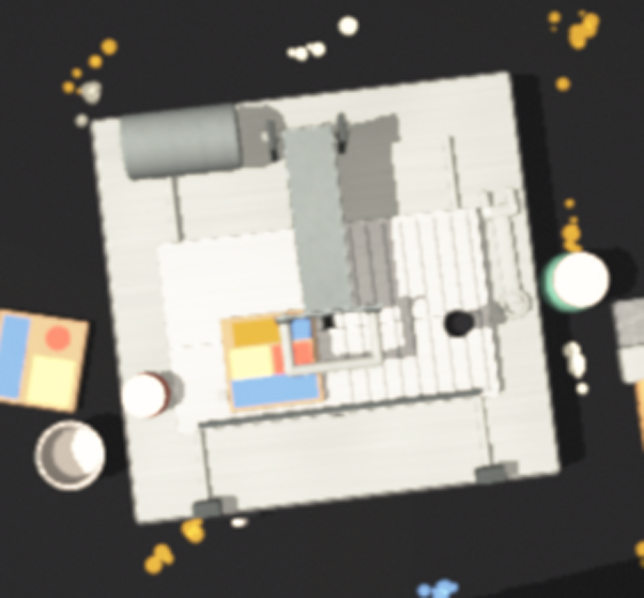

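View pics/side1.png

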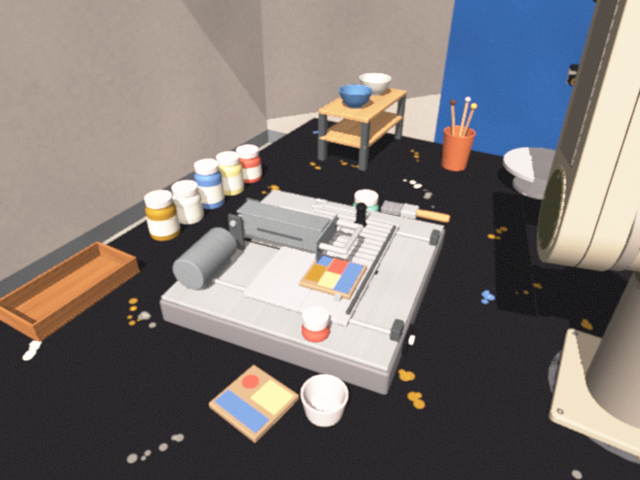

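The top view shows the saw turned slightly. Its corners are at crop (93,120), (508,72), (560,468) and (137,522), the knob at (460,322), the handle bar from (288,371) to (381,358), and the stops at (208,507) and (491,473). The side view agrees: the guard is shut and the knob is free-standing.

```bash
cat >> h.py <<'E'
E
python3 - <<'E'
from h import *
from scipy.optimize import least_squares
f=lambda p:np.array(p)/2.3+[190,110]
loc=np.array([[.22,.23,.06],[.22,-.23,.06],[-.22,-.23,.06],[-.22,.23,.06],[-.209,.15,.084],[-.209,-.15,.084],[-.075,.045,.128],[-.075,-.045,.128]])
px=f([(93,120),(508,72),(560,468),(137,522),(208,507),(491,473),(288,371),(381,358)])
def W(p,l): 
    c,s=np.cos(p[2]),np.sin(p[2]); return np.c_[p[0]+c*l[:,0]-s*l[:,1],p[1]+s*l[:,0]+c*l[:,1],l[:,2]]
r=least_squares(lambda p:(proj('top',W(p,loc))-px).ravel(),[.55,0,.1])
print('saw',r.x.round(4),np.degrees(r.x[2]),'\n',r.fun.reshape(-1,2).round(1))
np.save('saw.npy',r.x)
k=ray('top',f((460,322)),.122);print('knob',k)
c,s=np.cos(r.x[2]),np.sin(r.x[2]);d=k[:2]-r.x[:2];print('knob saw',c*d[0]+s*d[1],-s*d[0]+c*d[1])
print('handle',W(r.x,np.array([[-.075,0,.125],[-.12,-.135,.104]])))
print(manip.camera_info('wrist'))
E
```

```text
saw [ 0.5865 -0.0082  0.1186] 6.797905296396969 
 [[-2.4 -1.6]
 [ 1.7 -2.7]
 [ 1.8  2.1]
 [-1.1  1.5]
 [-0.7  0.8]
 [ 0.4  0.3]
 [ 1.2 -0.8]
 [-0.8  0.2]]
knob [ 0.55422398 -0.14468429  0.122     ]
knob saw -0.048160334097636856 -0.13168335488362407
handle [[ 0.51198595 -0.01710364  0.125     ]
 [ 0.48328194 -0.15648112  0.104     ]]
{'fx': 339.50913817656425, 'fy': 339.50913817656425, 'cx': 315.40138958405595, 'cy': 243.725565645717, 'origin': array([ 0.26636725, -0.54273535,  0.38477177]), 'orientation': array([ 0.80659342, -0.5753411 , -0.07906134,  0.11017703])}
```

Request:
jog_arm(deltas=[0,0,-7,-0.023,-0.04,0,0.093,0,0,-14,-0.046,-0.08,0,0.093,0,0,-21,-0.07,-0.119,0,0.093,0,0,-28,-0.09,-0.155,0,0.093,0,0,-35,-0.11,-0.19,0,0.093,0,0,-42,-0.13,-0.225,0,0.093,0,0,-49,-0.15,-0.26,0,0.093,0,0,-56,-0.17,-0.295,0,0.093])

```text
clock: 1.47
ee_pos: [0.4153, -0.3142, 0.1967]
orientation: [0.992, -0.128, 0.0, 0.0]
contact_force: [0.8, 0.2, 0.6]
opening: 0.997
```

```bash
cat >> h.py <<'E'
def plan(xyz,yaw=np.degrees(np.load('saw.npy')[2])):
    "shift/turn in current tool axes to get TCP at xyz, pointing down, jaw axis at yaw deg"
    o=manip.get_obs(); r=R.from_quat(o['orientation'])
    t=R.from_euler('z',yaw,degrees=True)*R.from_euler('x',180,degrees=True)
    print('at',o['ee_pos'].round(4),'t',round(o['clock'],2),'F',o['contact_force'].round(1),'open',round(o['opening']*93,1))
    print('rv',np.degrees((r.inv()*t).as_rotvec()).round(1),'d',r.inv().apply(np.array(xyz)-o['ee_pos']).round(4))
E
python3 -c "
from h import *
plan([.5545,-.146,.2])"
```

```text
at [ 0.4153 -0.3142  0.1967] t 1.47 F [0.8 0.2 0.6] open 92.8
rv [  0.   -0.  -21.5] d [ 0.0921 -0.1979 -0.0033]
```

Request:
jog_arm(deltas=[0,0,-5,0.015,-0.033,0,0.093,0,0,-10,0.03,-0.066,0,0.093,0,0,-15,0.046,-0.099,0,0.093,0,0,-20,0.061,-0.132,-0.003,0.093,0,0,-21.5,0.077,-0.165,-0.003,0.093,0,0,-21.5,0.092,-0.198,-0.003,0.093,0,0,-21.5,0.092,-0.198,-0.003,0.093,0,0,-21.5,0.092,-0.198,-0.003,0.093])

```text
clock: 2.13
ee_pos: [0.5552, -0.1441, 0.1995]
orientation: [0.998, 0.061, 0.0, 0.0]
contact_force: [-0.5, -1.2, 0.7]
opening: 1.005
```

```bash
python3 - <<'E'
from h import *
snap('wrist','w1.png')
for n,z in [('carriage_knob',.104),('guard_handle',.125)]:
    for r in manip.recognise(n,'wrist')[:2]: print(n,np.round(r['at'],1),round(r['conf'],2),ray('wrist',r['at'],z).round(3))
print(proj('wrist',[[.5545,-.146,.124],[.5545,-.146,.074],[.512,-.017,.125]]).round(0))
plan([.5545,-.146,.098])
E
```

```text
carriage_knob [320.1 162.1] 0.67 [ 0.551 -0.081  0.104]
guard_handle [473.3  61.7] 0.94 [ 0.648 -0.001  0.125]
[[316. 245.]
 [316. 230.]
 [277.  62.]]
at [ 0.5539 -0.1466  0.1996] t 2.28 F [0.3 0.5 0.1] open 92.8
rv [ 0. -0.  0.] d [ 0.0007 -0.0006  0.1016]
```

View pics/w1.png

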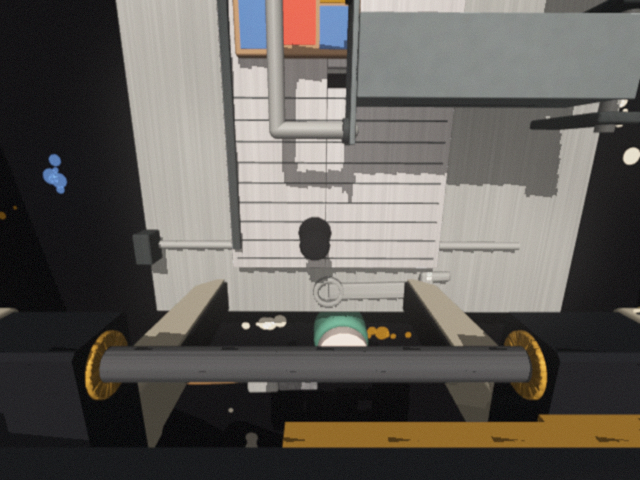

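The wrist view shows the knob at (315,245) between the fingers and the handle bar at column 277, both where my model projects them. I'll descend and grip.

Request:
jog_arm(deltas=[0,0,0,0.0005,-0.0005,0.02,0.093,0,0,0,0.0005,-0.0005,0.045,0.093,0,0,0,0.0005,-0.0005,0.07,0.093,0,0,0,0.0005,-0.0005,0.09,0.093,0,0,0,0.0005,-0.0005,0.1005,0.093,0,0,0,0.0005,-0.0005,0.1015,0.093,0,0,0,0.0005,-0.0005,0.1015,0.06,0,0,0,0.0005,-0.0005,0.1015,0.04], squeeze=25)

```text
clock: 2.95
ee_pos: [0.5552, -0.147, 0.0998]
orientation: [0.998, 0.059, 0.001, 0.001]
contact_force: [-0.9, 0.3, 0.4]
opening: 0.902
```

Request:
jog_arm(deltas=[0,0,0,0,0,0,0.03,0,0,0,0,0,0,0.02,0,0,0,0,0,0,0.01,0,0,0,0,0,0,0.01,0,0,0,0,0,0,0.01,0,0,0,0,0,0,0.01,0,0,0,0,0,0,0.01,0,0,0,0,0,0,0.01], squeeze=25)

```text
clock: 3.62
ee_pos: [0.5551, -0.147, 0.0997]
orientation: [0.998, 0.059, 0.001, 0.001]
contact_force: [0.3, -0.2, 0.0]
opening: 0.332
```

Request:
jog_arm(deltas=[0,0,0,0,0,0,0.01,0,0,0,0,0,0,0.01,0,0,0,0,0,0,0.01,0,0,0,-0.01,0,0,0.01,0,0,0,-0.02,0,0,0.01,0,0,0,-0.032,0,0,0.01,0,0,0,-0.044,0,0,0.01,0,0,0,-0.055,0,0,0.01], squeeze=25)

```text
clock: 4.28
ee_pos: [0.5008, -0.1533, 0.0999]
orientation: [0.998, 0.059, 0.002, 0.001]
contact_force: [4.2, 2.1, 0.3]
opening: 0.2
```

```bash
python3 -c "
from h import *
plan([.483,-.1555,.0985])"
```

```text
at [ 0.5008 -0.1533  0.0999] t 4.28 F [4.2 2.1 0.3] open 18.6
rv [ 0.1 -0.2 -0. ] d [-0.0179  0.0001  0.0013]
```

Request:
jog_arm(deltas=[0,0,0,-0.006,0,0,0.005,0,0,0,-0.011,0,0,0.005,0,0,0,-0.015,0,0,0.005,0,0,0,-0.018,0,0,0.005,0,0,0,-0.02,0,0,0.005,0,0,0,-0.022,0,0,0.005,0,0,0,-0.023,0,0,0.005,0,0,0,-0.023,0,0,0.005], squeeze=25)

```text
clock: 4.95
ee_pos: [0.4796, -0.157, 0.1019]
orientation: [0.998, 0.059, 0.004, 0.002]
contact_force: [1.8, -0.6, 6.7]
opening: 0.057
```

```bash
python3 -c "
from h import *
plan([.483,-.1555,.0985])
im=snap('wrist','w2.png')"
```

```text
at [ 0.4796 -0.157   0.1019] t 4.95 F [ 1.8 -0.6  6.7] open 5.3
rv [ 0.2 -0.4 -0. ] d [ 0.0036 -0.0011  0.0034]
```

View pics/w2.png

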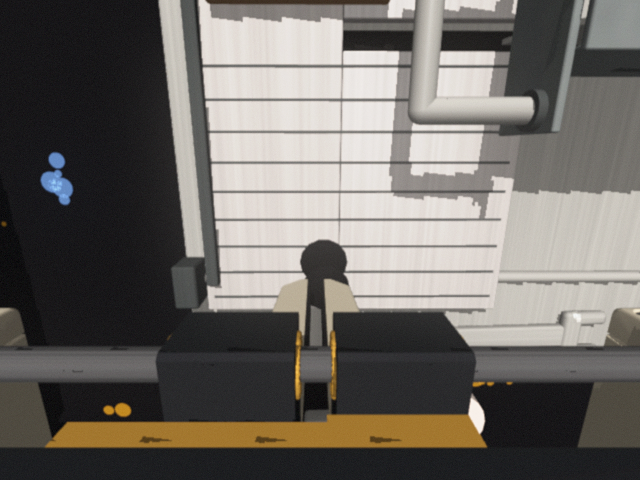

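The fingers have slipped past the knob: its top shows at (324,262), up-image (+y) of the closed fingertips. The carriage lip at column 212 looks close to the stop, whose edge is at column 205. I'll recompute the geometry from this near view.

```bash
python3 - <<'E'
from h import *
S=np.load('saw.npy')
def toS(p):
    c,s=np.cos(S[2]),np.sin(S[2]);d=p[:2]-S[:2];return np.array([c*d[0]+s*d[1],-s*d[0]+c*d[1]]).round(4)
o=manip.get_obs();print('tcp saw',toS(o['ee_pos']))
for n,px,z in [('knobtop',(324,262),.124),('stop TR',(203,259),.084),('bar end outer',(415,118),.125),('bar',(425,50),.125)]:
    p=ray('wrist',px,z);print(n,p.round(4),toS(p))
snap('top','top2.png')
im=cv2.imread('pics/top2.png')[110:370,190:470]
cv2.imwrite('pics/top2c.png',cv2.resize(im,None,fx=2.3,fy=2.3,interpolation=cv2.INTER_CUBIC))
# earlier wrist view w1: pose at that time known
E
```

```text
tcp saw [-0.1237 -0.135 ]
knobtop [ 0.482  -0.1377  0.124 ] [-0.1191 -0.1162]
stop TR [ 0.4081 -0.158   0.084 ] [-0.1948 -0.1276]
bar end outer [ 0.5147 -0.0635  0.125 ] [-0.0778 -0.0463]
bar [ 0.5135 -0.0355  0.125 ] [-0.0757 -0.0185]
```

View pics/top2c.png

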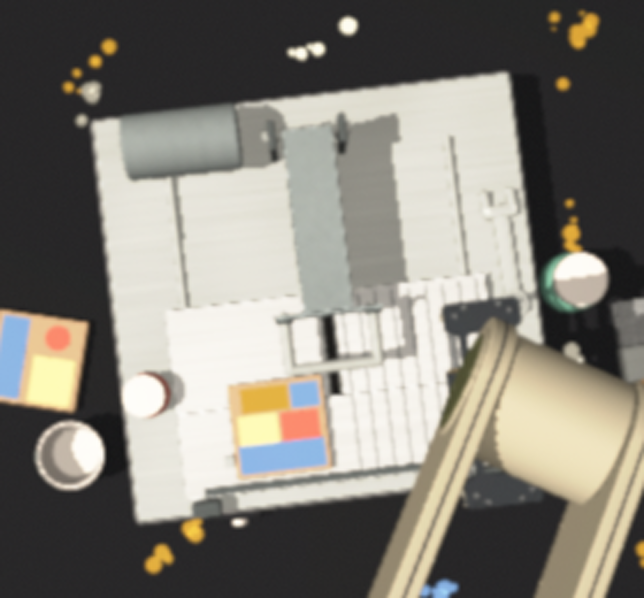

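The top view shows the carriage lip next to the left stop and everything else in place. The knob's y disagrees between the cameras, so I'll zoom in with projected markers.

```bash
python3 - <<'E'
from h import *
S=np.load('saw.npy');c,s=np.cos(S[2]),np.sin(S[2])
W=lambda x,y,z:[S[0]+c*x-s*y,S[1]+s*x+c*y,z]
o=manip.get_obs();t=R.from_quat(o['orientation']).apply([0,0,.011])+o['ee_pos']
P=[W(-.12,-.135,.124),W(-.12,-.135,.074),t,W(-.209,-.15,.084),W(-.22,-.23,.06)]
q=proj('wrist',P);print(q.round(0), 'tip',t)
im=cv2.resize(cv2.imread('pics/w2.png')[180:340,140:440],None,fx=2.6,fy=2.6,interpolation=cv2.INTER_CUBIC)
im=cv2.convertScaleAbs(im,alpha=2,beta=20)
for p,col in zip(q,[(0,0,255),(0,255,0),(255,0,0),(255,0,255),(255,255,0)]): cv2.circle(im,tuple(int(v) for v in (p-[140,180])*2.6),4,col,-1)
cv2.imwrite('pics/w2z.png',im)
E
```

```text
[[322. 296.]
 [320. 264.]
 [315. 274.]
 [184. 292.]
 [192. 373.]] tip [ 0.47973722 -0.15698132  0.09090267]
```

View pics/w2z.png

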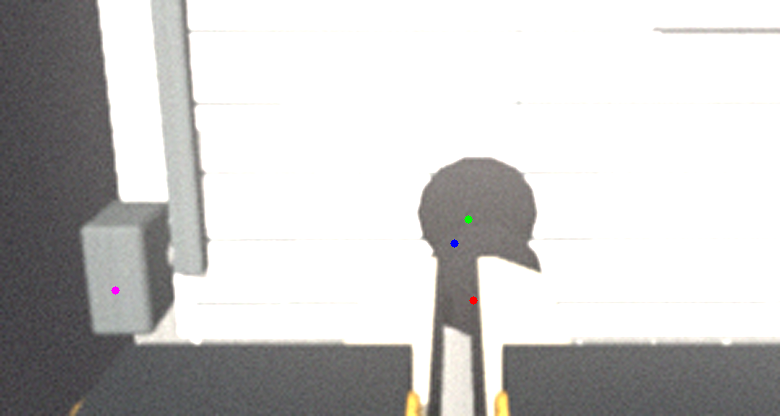

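The disc matches the projected foot of the knob, but the fingers are almost shut where the post should be. I'll open, rise and look again.

Request:
jog_arm(deltas=[0,0,0,0,0,0,0.03,0,0,0,0,0,0,0.06,0,0,0,0,0,0,0.08,0,0,0,0,0,0,0.08,0,0,0,0,0,0,0.08,0,0,0,0,0,0,0.08,0,0,0,0,0,0,0.08,0,0,0,0,0,0,0.08])

```text
clock: 5.72
ee_pos: [0.4795, -0.1568, 0.1015]
orientation: [0.998, 0.059, 0.003, 0.002]
contact_force: [0.5, 0.2, -0.4]
opening: 0.58
```

Request:
jog_arm(deltas=[0,0,0,0,0,-0.02,0.08,0,0,0,0,0,-0.045,0.08,0,0,0,0,0,-0.07,0.08,0,0,0,0,0,-0.09,0.08,0,0,0,0,0,-0.1,0.08,0,0,0,0,0,-0.1,0.08,0,0,0,0,0,-0.1,0.08,0,0,0,0,0,-0.1,0.08])

```text
clock: 6.38
ee_pos: [0.478, -0.1561, 0.1997]
orientation: [0.998, 0.059, 0.002, 0.001]
contact_force: [0.3, 0.4, -1.0]
opening: 0.86
```

```bash
python3 - <<'E'
from h import *
plan([.483,-.1555,.2])
im=snap('wrist','w3.png')
S=np.load('saw.npy');c,s=np.cos(S[2]),np.sin(S[2])
W=lambda x,y,z:[S[0]+c*x-s*y,S[1]+s*x+c*y,z]
P=[W(-.12,-.135,.124),W(-.12,-.135,.074),W(-.075,-.045,.125),W(-.209,-.15,.084),W(-.22,-.23,.06)]
q=proj('wrist',P);print(q.round(0))
im=cv2.imread('pics/w3.png')
for p,col in zip(q,[(0,0,255),(0,255,0),(255,0,0),(255,0,255),(255,255,0)]): cv2.circle(im,tuple(int(v) for v in p),2,col,-1)
cv2.imwrite('pics/w3z.png',cv2.resize(im[80:400,80:500],None,fx=1.8,fy=1.8))
E
```

```text
at [ 0.478  -0.1561  0.1997] t 6.38 F [ 0.3  0.4 -1. ] open 80.0
rv [ 0.2 -0.3 -0. ] d [ 0.005  -0.     -0.0003]
[[321. 246.]
 [320. 232.]
 [383. 129.]
 [225. 250.]
 [226. 316.]]
```

View pics/w3z.png

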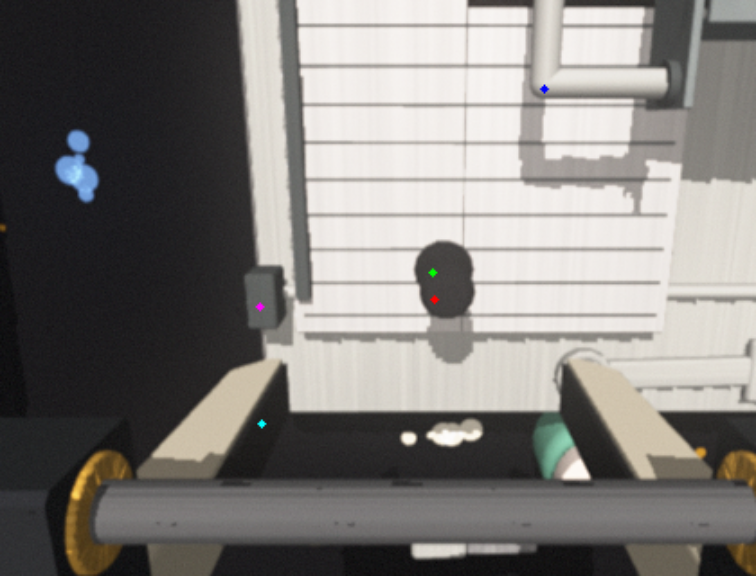

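```bash
python3 - <<'E'
from h import *
S=np.load('saw.npy')
def toS(p):
    c,s=np.cos(S[2]),np.sin(S[2]);d=p[:2]-S[:2];return np.array([c*d[0]+s*d[1],-s*d[0]+c*d[1]]).round(4)
o=manip.get_obs();r=R.from_quat(o['orientation'])
T=[[x,y,z] for z in (.011,) for x in (-.04,.04) for y in (-.0075,0,.0075)]
print(((proj('wrist',r.apply(T)+o['ee_pos'])-[80,80])*1.8).round(0))
print('cam in tool',r.inv().apply(manip.camera_info('wrist')['origin']-o['ee_pos']).round(3))
for n,p,zs in [('upper',(444,268),(.074,.124)),('lower',(447,293),(.08,.124)),('stop R corners',(282,266),(.084,)),('lip corner',(311,298),(.08,))]:
    for z in zs: print(n,z,toS(ray('wrist',np.array(p)/1.8+80,z)))
snap('side','side2.png');im=cv2.imread('pics/side2.png')[150:350,240:480]
cv2.imwrite('pics/side2c.png',cv2.resize(im,None,fx=3,fy=3,interpolation=cv2.INTER_CUBIC))
E
```

```text
[[306. 328.]
 [308. 348.]
 [309. 368.]
 [539. 328.]
 [538. 348.]
 [537. 368.]]
cam in tool [ 0.    -0.075 -0.188]
upper 0.074 [-0.1137 -0.1322]
upper 0.124 [-0.1157 -0.1205]
lower 0.08 [-0.1123 -0.1442]
lower 0.124 [-0.1142 -0.132 ]
stop R corners 0.084 [-0.1966 -0.1286]
lip corner 0.08 [-0.1835 -0.1468]
```

View pics/side2c.png

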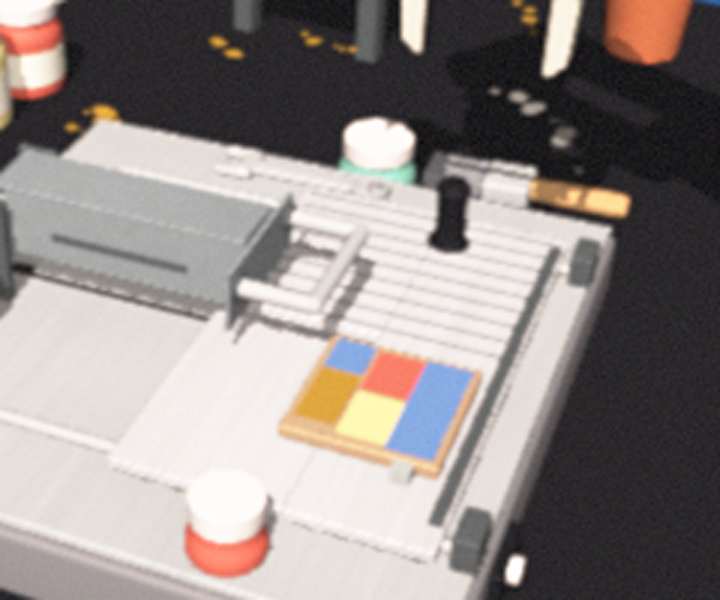

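The pictures settle it. The fingers end about 30 mm higher than stated, at tool z ≈ -0.019 instead of +0.011. So I gripped only the top 5 mm of the knob and slipped off upward. The carriage still has about 5 mm to go, with the knob at saw (-0.114, -0.132). I'll regrip 20 mm lower and watch the force.

Request:
jog_arm(deltas=[0.2,-0.3,0,0.011,-0.002,0.03,0.08,0.2,-0.3,0,0.011,-0.002,0.06,0.08,0.2,-0.3,0,0.011,-0.002,0.085,0.08,0.2,-0.3,0,0.011,-0.002,0.1,0.08,0.2,-0.3,0,0.011,-0.002,0.104,0.08,0.2,-0.3,0,0.011,-0.002,0.108,0.08,0.2,-0.3,0,0.011,-0.002,0.111,0.08,0.2,-0.3,0,0.011,-0.002,0.111,0.08])

```text
clock: 7.15
ee_pos: [0.4894, -0.1531, 0.0889]
orientation: [0.998, 0.059, -0.0, -0.0]
contact_force: [-0.1, -0.3, 1.4]
opening: 0.858
```

Request:
jog_arm(deltas=[0,0,0,0,0,0.002,0.08,0,0,0,0,0,0.004,0.08,0,0,0,0,0,0.006,0.08,0,0,0,0,0,0.008,0.08,0,0,0,0,0,0.01,0.08,0,0,0,0,0,0.012,0.08,0,0,0,0,0,0.012,0.08,0,0,0,0,0,0.012,0.08])

```text
clock: 7.82
ee_pos: [0.4892, -0.1531, 0.0768]
orientation: [0.998, 0.059, -0.0, -0.0]
contact_force: [-0.4, -1.0, -0.3]
opening: 0.859
```

Request:
jog_arm(deltas=[0,0,0,0,0,0,0.01,0,0,0,0,0,0,0.01,0,0,0,0,0,0,0.01,0,0,0,0,0,0,0.01,0,0,0,0,0,0,0.01,0,0,0,0,0,0,0.01,0,0,0,0,0,0,0.01,0,0,0,0,0,0,0.01], squeeze=25)

```text
clock: 8.48
ee_pos: [0.4892, -0.153, 0.0768]
orientation: [0.998, 0.059, -0.0, -0.0]
contact_force: [-0.4, -0.5, 0.8]
opening: 0.341
```

Request:
jog_arm(deltas=[0,0,0,0,0,0,0.01,0,0,0,0,0,0,0.01,0,0,0,0,0,0,0.01,0,0,0,0,0,0,0.01,0,0,0,0,0,0,0.01,0,0,0,0,0,0,0.01,0,0,0,0,0,0,0.01,0,0,0,0,0,0,0.01], squeeze=25)

```text
clock: 9.15
ee_pos: [0.4891, -0.1531, 0.0767]
orientation: [0.998, 0.059, -0.001, -0.0]
contact_force: [-2.2, 0.2, 1.9]
opening: 0.256
```

The grip now holds at 23.8 mm on the post. I'll pull gently to the stops.

Request:
jog_arm(deltas=[0,0,0,-0.002,0,0,0.01,0,0,0,-0.003,0,0,0.01,0,0,0,-0.004,0,0,0.01,0,0,0,-0.005,0,0,0.01,0,0,0,-0.006,0,0,0.01,0,0,0,-0.007,0,0,0.01,0,0,0,-0.008,0,0,0.01,0,0,0,-0.008,0,0,0.01])

```text
clock: 9.82
ee_pos: [0.482, -0.1539, 0.0768]
orientation: [0.998, 0.059, 0.001, -0.0]
contact_force: [6.4, 0.4, -5.9]
opening: 0.257
```

Request:
jog_arm(deltas=[0,0,0,-0.002,0,0,0.01,0,0,0,-0.003,0,0,0.01,0,0,0,-0.004,0,0,0.01,0,0,0,-0.004,0,0,0.01,0,0,0,-0.004,0,0,0.01,0,0,0,-0.004,0,0,0.01,0,0,0,-0.004,0,0,0.01,0,0,0,-0.004,0,0,0.01])

```text
clock: 10.48
ee_pos: [0.4821, -0.1539, 0.077]
orientation: [0.998, 0.059, 0.005, -0.0]
contact_force: [25.6, 2.7, -18.4]
opening: 0.253
```

```bash
python3 -c "
from h import *
plan([.48,-.1555,.0768]);snap('wrist','w4.png')
im=cv2.imread('pics/w4.png')[100:400,120:460];cv2.imwrite('pics/w4c.png',cv2.convertScaleAbs(cv2.resize(im,None,fx=2,fy=2,interpolation=cv2.INTER_CUBIC),alpha=.8))"
```

```text
at [ 0.4821 -0.1539  0.077 ] t 10.48 F [ 25.6   2.7 -18.4] open 23.5
rv [ 0.  -0.5 -0. ] d [-0.0023  0.0013  0.0001]
```

View pics/w4c.png

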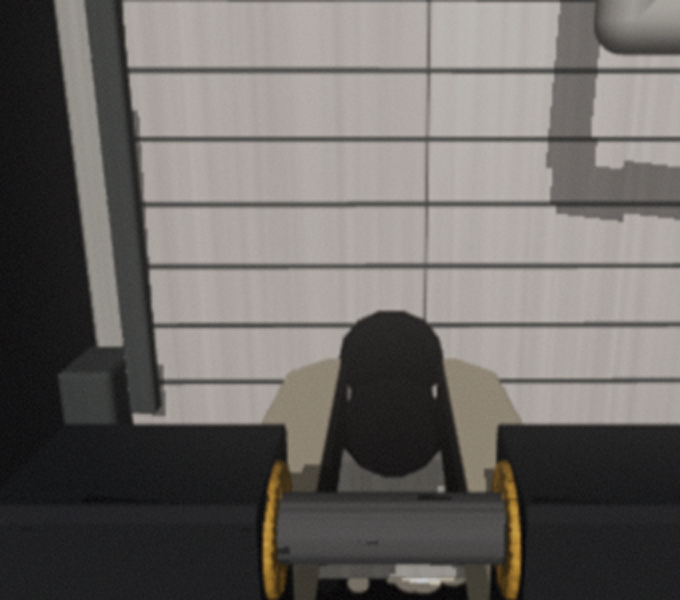

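The lip is against the stop: the tool no longer moves and the force rose to 26 N. I'll relax, open and rise.

Request:
jog_arm(deltas=[0,0,0,0,0,0,0.01,0,0,0,0,0,0,0.03,0,0,0,0,0,0,0.06,0,0,0,0,0,0,0.06,0,0,0,0,0,0,0.06,0,0,0,0,0,0,0.06,0,0,0,0,0,0,0.06,0,0,0,0,0,0,0.06])

```text
clock: 11.2
ee_pos: [0.482, -0.154, 0.077]
orientation: [0.998, 0.059, 0.005, -0.0]
contact_force: [-0.1, 0.1, 0.4]
opening: 0.64
```

Request:
jog_arm(deltas=[0,0,0,0,0,-0.015,0.06,0,0,0,0,0,-0.04,0.06,0,0,0,0,0,-0.07,0.06,0,0,0,0,0,-0.1,0.06,0,0,0,0,0,-0.12,0.06,0,0,0,0,0,-0.12,0.06,0,0,0,0,0,-0.12,0.05,0,0,0,0,0,-0.12,0.05])

```text
clock: 11.87
ee_pos: [0.4805, -0.1539, 0.1961]
orientation: [0.998, 0.059, 0.004, -0.0]
contact_force: [-0.5, 0.6, -0.2]
opening: 0.563
```

```bash
python3 - <<'E'
from h import *
S=np.load('saw.npy');c,s=np.cos(S[2]),np.sin(S[2])
W=lambda x,y,z:[S[0]+c*x-s*y,S[1]+s*x+c*y,z]
plan(W(-.075,.0,.197))
E
```

```text
at [ 0.4805 -0.1539  0.1961] t 11.87 F [-0.5  0.6 -0.2] open 52.4
rv [-0.  -0.5 -0. ] d [ 0.0474 -0.1322 -0.0005]
```

Request:
jog_arm(deltas=[0,-0.5,0,0.01,-0.028,0,0.045,0,-0.5,0,0.02,-0.056,0,0.045,0,-0.5,0,0.03,-0.084,0,0.045,0,-0.5,0,0.04,-0.112,0,0.045,0,-0.5,0,0.048,-0.132,0,0.045,0,-0.5,0,0.048,-0.132,0,0.045,0,-0.5,0,0.048,-0.132,0,0.045,0,-0.5,0,0.048,-0.132,0,0.045])

```text
clock: 12.53
ee_pos: [0.5117, -0.0176, 0.1951]
orientation: [0.998, 0.059, -0.001, -0.0]
contact_force: [0.5, 0.5, 0.2]
opening: 0.486
```

```bash
python3 - <<'E'
from h import *
S=np.load('saw.npy');c,s=np.cos(S[2]),np.sin(S[2])
W=lambda x,y,z:[S[0]+c*x-s*y,S[1]+s*x+c*y,z]
plan(W(-.0745,.0,.1))
snap('wrist','w5.png');im=cv2.imread('pics/w5.png')
for p in proj('wrist',[W(-.075,y,.125) for y in (-.045,0,.045)]): cv2.circle(im,tuple(int(v) for v in p),2,(0,0,255),-1)
cv2.imwrite('pics/w5c.png',im)
E
```

```text
at [ 0.5117 -0.0176  0.1951] t 12.53 F [0.5 0.5 0.2] open 45.2
rv [-0.   0.1  0. ] d [ 0.0011 -0.0004  0.0951]
```

View pics/w5c.png

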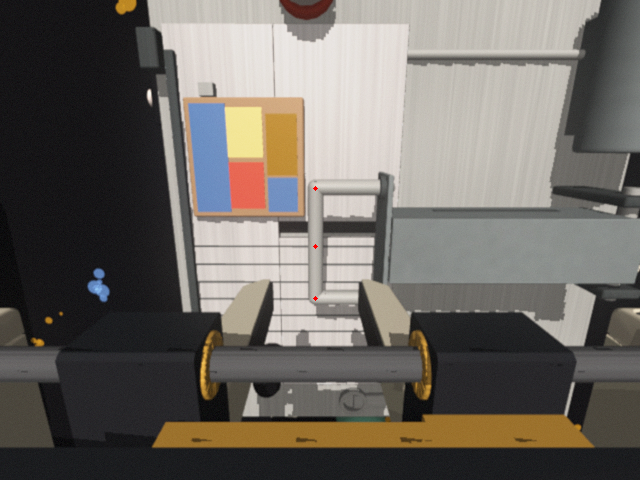

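The red bar markers sit on the handle bar at columns 315-316. I'll check the hood height before descending, since the body will pass over it.

```bash
python3 - <<'E'
from h import *
S=np.load('saw.npy');c,s=np.cos(S[2]),np.sin(S[2])
for px,n in [((292/3+240,200/3+150),'plate top far corner(y-.055)'),((232/3+240,283/3+150),'plate top near(y.055)'),((20/3+240,150/3+150),'hood rear far top'),((262/3+240,207/3+150),'hood front far top?')]:
    for z in np.arange(.12,.2,.01):
        d=ray('side',px,z)[:2]-S[:2]; print(n,z.round(3),(c*d[0]+s*d[1]).round(3),(-s*d[0]+c*d[1]).round(3))
E
```

```text
plate top far corner(y-.055) 0.12 -0.018 -0.069
plate top far corner(y-.055) 0.13 -0.024 -0.054
plate top far corner(y-.055) 0.14 -0.029 -0.038
plate top far corner(y-.055) 0.15 -0.035 -0.023
plate top far corner(y-.055) 0.16 -0.041 -0.008
plate top far corner(y-.055) 0.17 -0.046 0.008
plate top far corner(y-.055) 0.18 -0.052 0.023
plate top far corner(y-.055) 0.19 -0.057 0.038
plate top far corner(y-.055) 0.2 -0.063 0.054
plate top near(y.055) 0.12 -0.019 0.04
plate top near(y.055) 0.13 -0.025 0.053
plate top near(y.055) 0.14 -0.03 0.066
plate top near(y.055) 0.15 -0.036 0.08
plate top near(y.055) 0.16 -0.041 0.093
plate top near(y.055) 0.17 -0.047 0.106
plate top near(y.055) 0.18 -0.053 0.12
plate top near(y.055) 0.19 -0.058 0.133
plate top near(y.055) 0.2 -0.064 0.146
hood rear far top 0.12 0.189 -0.056
hood rear far top 0.13 0.18 -0.041
hood rear far top 0.14 0.17 -0.026
hood rear far top 0.15 0.161 -0.01
hood rear far top 0.16 0.151 0.005
hood rear far top 0.17 0.142 0.02
hood rear far top 0.18 0.132 0.035
hood rear far top 0.19 0.123 0.05
hood rear far top 0.2 0.113 0.065
hood front far top? 0.12 -0.003 -0.052
hood front far top? 0.13 -0.008 -0.037
hood front far top? 0.14 -0.014 -0.022
hood front far top? 0.15 -0.02 -0.007
hood front far top? 0.16 -0.026 0.008
hood front far top? 0.17 -0.032 0.023
hood front far top? 0.18 -0.038 0.038
hood front far top? 0.19 -0.044 0.053
hood front far top? 0.2 -0.05 0.068
```

The plate top is about 0.13 and the hood top about 0.14, so the body clears. I'll descend over the bar.

Request:
jog_arm(deltas=[0,0,0,0.001,0,0.03,0.045,0,0,0,0.001,0,0.055,0.045,0,0,0,0.001,0,0.072,0.045,0,0,0,0.001,0,0.085,0.045,0,0,0,0.001,0,0.095,0.045,0,0,0,0.001,0,0.102,0.045,0,0,0,0.001,0,0.107,0.045,0,0,0,0.001,0,0.107,0.045])

```text
clock: 13.25
ee_pos: [0.5124, -0.0181, 0.088]
orientation: [0.998, 0.059, -0.001, -0.0]
contact_force: [-0.6, 0.0, -0.3]
opening: 0.486
```

Request:
jog_arm(deltas=[0,0,0,0,0,0,0,0,0,0,0,0,0,0,0,0,0,0,0,0,0,0,0,0,0,0,0,0,0,0,0,0,0,0,0,0,0,0,0,0,0,0,0,0,0,0,0,0,0,0,0,0,0,0,0,0], squeeze=35)

```text
clock: 13.92
ee_pos: [0.5112, -0.0182, 0.0882]
orientation: [0.998, 0.059, -0.003, -0.0]
contact_force: [-7.8, -0.8, 6.1]
opening: 0.113
```

Request:
jog_arm(deltas=[0,0,0,0,0,0,0,0,0,0,0,0,0,0,0,0,0,0,0,0,0,0,0,0,0,0,0,0,0,0,0,0,0,0,0,0,0,0,0,0,0,0,0,0,0,0,0,0,0,0,0,0,0,0,0,0], squeeze=35)

```text
clock: 14.58
ee_pos: [0.5111, -0.0182, 0.0882]
orientation: [0.998, 0.059, -0.003, -0.0]
contact_force: [-2.3, -0.8, 2.6]
opening: 0.116
```

The bar is held, with an opening of 10.8 mm. I'll lift along the arc to 20 degrees and check.

Request:
jog_arm(deltas=[0,0,0,0,0,-0.004,0,0,0,0,0.0003,0,-0.0126,0,0,0,0,0.0011,0,-0.023,0,0,0,0,0.0023,0,-0.0334,0,0,0,0,0.0044,0,-0.0458,0,0,0,0,0.0071,0,-0.0581,0,0,0,0,0.0105,0,-0.0702,0,0,0,0,0.0145,0,-0.0821,0])

```text
clock: 15.25
ee_pos: [0.5252, -0.0166, 0.1715]
orientation: [0.998, 0.059, -0.004, -0.0]
contact_force: [-4.3, -0.7, -3.0]
opening: 0.12
```

```bash
python3 - <<'E'
from h import *
S=np.load('saw.npy');c,s=np.cos(S[2]),np.sin(S[2])
B=np.array([.5111,-.0182,.0882])  # tcp when shut
o=manip.get_obs();d=o['ee_pos']-B;dx=c*d[0]+s*d[1]
print('dx,dz',dx,d[2],'angle',np.degrees(np.arctan2(d[2],.24-dx)),'r',np.hypot(.24-dx,d[2]))
a=np.radians(45.3);u=.24*(1-np.cos(a));plan(B+[c*u,s*u,.24*np.sin(a)])
snap('side','side3.png');im=cv2.imread('pics/side3.png')[100:340,210:490]
cv2.imwrite('pics/side3c.png',cv2.resize(im,None,fx=2.5,fy=2.5,interpolation=cv2.INTER_CUBIC))
E
```

```text
dx,dz 0.014205156946144127 0.08326929511088521 angle 20.243115888779045 r 0.24065969055489764
at [ 0.5252 -0.0166  0.1715] t 15.25 F [-4.3 -0.7 -3. ] open 11.1
rv [-0.   0.4 -0.1] d [ 0.0563 -0.0002 -0.0877]
```

View pics/side3c.png

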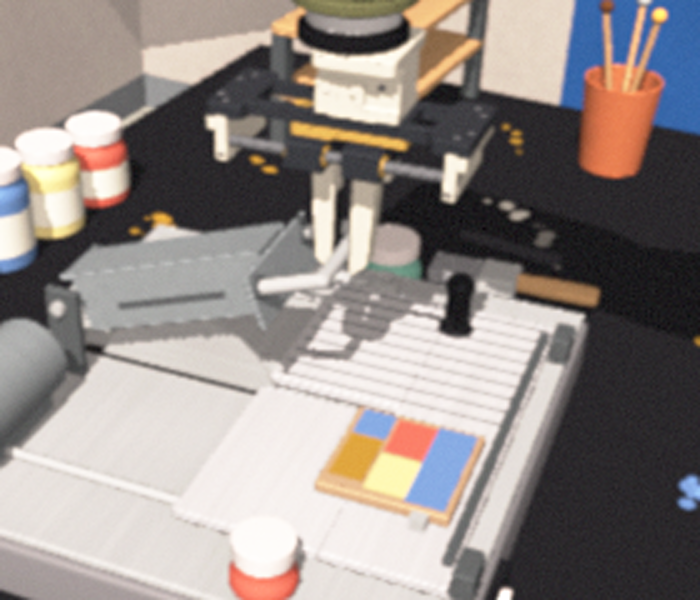

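The guard is up and the bar is between the fingers, with everything else in place. Continuing to 45 degrees.

Request:
jog_arm(deltas=[0,0,0,0.005,0,-0.0127,0,0,0,0,0.0113,0,-0.026,0,0,0,0,0.0184,0,-0.0388,0,0,0,0,0.0262,0,-0.0512,0,0,0,0,0.0348,0,-0.0631,0,0,0,0,0.0441,0,-0.0745,0,0,0,0,0.0525,0,-0.0837,0,0,0,0,0.0563,0,-0.0877,0])

```text
clock: 15.97
ee_pos: [0.5833, -0.0097, 0.2646]
orientation: [0.998, 0.059, -0.002, 0.0]
contact_force: [-9.0, -1.0, 3.8]
opening: 0.114
```

Request:
jog_arm(deltas=[0,0,0,0,0,0,0,0,0,0,0,0,0,0,0,0,0,0,0,0,0,0,0,0,0,0,0,0,0,0,0,0,0,0,0,0,0,0,0,0,0,0,0,0,0,0,0,0,0,0,0,0,0,0,0,0])

```text
clock: 16.63
ee_pos: [0.5831, -0.0098, 0.2646]
orientation: [0.998, 0.059, -0.002, 0.0]
contact_force: [-2.3, -1.6, -1.8]
opening: 0.117
```

```bash
python3 - <<'E'
from h import *
S=np.load('saw.npy');c,s=np.cos(S[2]),np.sin(S[2])
W=lambda x,y,z:[S[0]+c*x-s*y,S[1]+s*x+c*y,z]
B=np.array([.5111,-.0182,.0882])
o=manip.get_obs();d=o['ee_pos']-B;dx=c*d[0]+s*d[1]
print('angle',np.degrees(np.arctan2(d[2],.24-dx)),'r',np.hypot(.24-dx,d[2]),o['contact_force'],o['opening']*93)
snap('side','side4.png');im=cv2.resize(cv2.imread('pics/side4.png')[80:320,210:490],None,fx=2.5,fy=2.5,interpolation=cv2.INTER_CUBIC)
for a,col in ((40,(0,255,255)),(45,(0,0,255)),(50,(255,0,0))):
    a=np.radians(a)
    for p in proj('side',[W(.165-.24*np.cos(a),y,.125+.24*np.sin(a)) for y in (.045,-.045)]): cv2.circle(im,tuple(int(v) for v in (p-[210,80])*2.5),3,col,-1)
cv2.imwrite('pics/side4c.png',im)
E
```

```text
angle 46.47040372307693 r 0.24325126676164882 [-2.33658904 -1.62571382 -1.76894929] 10.926694548684365
```

View pics/side4c.png

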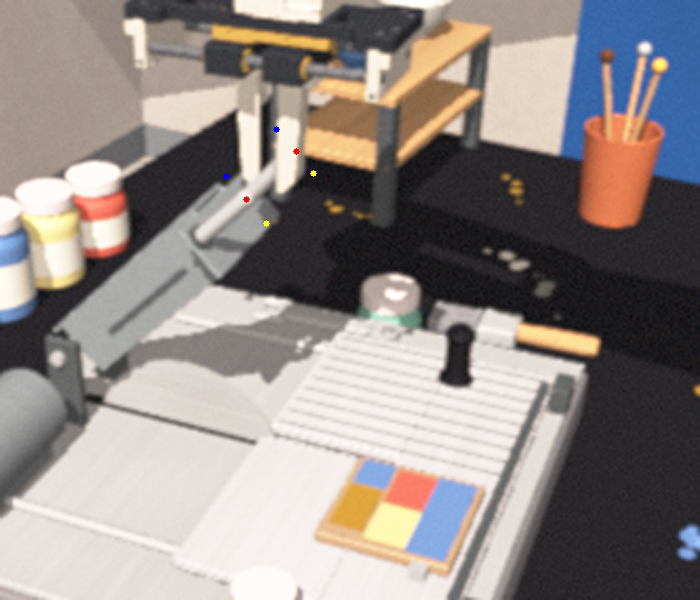

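The guard is held near 45 degrees: the near arm and bar fall on one line through the red 45° marks. The tool position suggests 46°, taken from the x travel, which bar slip in the fingers doesn't affect. I'll ease it back 0.9°, then check numerically with a brightness profile across the bar.

Request:
jog_arm(deltas=[0,0,0,-0.0006,0,0.0006,0,0,0,0,-0.0012,0,0.0012,0,0,0,0,-0.0018,0,0.0018,0,0,0,0,-0.0025,0,0.0025,0,0,0,0,-0.0025,0,0.0025,0,0,0,0,-0.0025,0,0.0025,0,0,0,0,-0.0025,0,0.0025,0,0,0,0,-0.0025,0,0.0025,0])

```text
clock: 17.35
ee_pos: [0.5807, -0.01, 0.2621]
orientation: [0.998, 0.059, -0.002, 0.0]
contact_force: [-1.7, -1.6, -1.4]
opening: 0.116
```

```bash
python3 - <<'E'
from h import *
S=np.load('saw.npy');c,s=np.cos(S[2]),np.sin(S[2])
W=lambda x,y,z:[S[0]+c*x-s*y,S[1]+s*x+c*y,z]
B=np.array([.5111,-.0182,.0882])
o=manip.get_obs();d=o['ee_pos']-B;dx=c*d[0]+s*d[1]
print(o['clock'],'angle by x',np.degrees(np.arccos((.24-dx)/.24)),'by z',np.degrees(np.arcsin(d[2]/.24)),o['contact_force'],o['opening']*93)
g=cv2.cvtColor(snap('side','side5.png'),cv2.COLOR_RGB2GRAY)
A=np.arange(38,53,1.)
for y in (.035,.03,.025,-.03):
    q=proj('side',[W(.165-.24*np.cos(a),y,.125+.24*np.sin(a)) for a in np.radians(A)]).astype(np.float32)
    print(y,list(zip(A.astype(int),cv2.remap(g,q[:,0].copy(),q[:,1].copy(),cv2.INTER_LINEAR).ravel())))
for cam in ('side','top'):
    if cam=='top': snap('top')
    for n in ('guard_handle','saw_guard','carriage_knob'):
        for r in manip.recognise(n,cam)[:1]: print(cam,n,np.round(r['at'],1),round(r['conf'],2))
    a=np.radians(45);print(proj(cam,[W(.165-.24*np.cos(a),0,.125+.24*np.sin(a)),W(-.12,-.135,.104)]).round(0))
E
```

```text
17.35 angle by x 44.91186062098298 by z 46.444208443629044 [-1.69887283 -1.64864452 -1.38500846] 10.795500590434951
0.035 [(np.int64(38), np.uint8(40)), (np.int64(39), np.uint8(79)), (np.int64(40), np.uint8(102)), (np.int64(41), np.uint8(105)), (np.int64(42), np.uint8(115)), (np.int64(43), np.uint8(126)), (np.int64(44), np.uint8(178)), (np.int64(45), np.uint8(225)), (np.int64(46), np.uint8(188)), (np.int64(47), np.uint8(126)), (np.int64(48), np.uint8(157)), (np.int64(49), np.uint8(55)), (np.int64(50), np.uint8(39)), (np.int64(51), np.uint8(42)), (np.int64(52), np.uint8(40))]
0.03 [(np.int64(38), np.uint8(41)), (np.int64(39), np.uint8(79)), (np.int64(40), np.uint8(105)), (np.int64(41), np.uint8(103)), (np.int64(42), np.uint8(101)), (np.int64(43), np.uint8(102)), (np.int64(44), np.uint8(178)), (np.int64(45), np.uint8(224)), (np.int64(46), np.uint8(221)), (np.int64(47), np.uint8(203)), (np.int64(48), np.uint8(191)), (np.int64(49), np.uint8(51)), (np.int64(50), np.uint8(42)), (np.int64(51), np.uint8(38)), (np.int64(52), np.uint8(41))]
0.025 [(np.int64(38), np.uint8(40)), (np.int64(39), n
[... 445 characters left out ...]
, (np.int64(39), np.uint8(27)), (np.int64(40), np.uint8(31)), (np.int64(41), np.uint8(109)), (np.int64(42), np.uint8(171)), (np.int64(43), np.uint8(236)), (np.int64(44), np.uint8(245)), (np.int64(45), np.uint8(245)), (np.int64(46), np.uint8(245)), (np.int64(47), np.uint8(227)), (np.int64(48), np.uint8(168)), (np.int64(49), np.uint8(119)), (np.int64(50), np.uint8(42)), (np.int64(51), np.uint8(56)), (np.int64(52), np.uint8(186))]
side guard_handle [279.5 187.8] 0.62
side saw_guard [279.3 189.2] 0.74
side carriage_knob [277.9 188.3] 0.51
[[319. 150.]
 [393. 218.]]
top guard_handle [325.6 170.9] 0.57
top saw_guard [324.9 167.3] 0.56
top carriage_knob [323.2 290.6] 0.66
[[334. 234.]
 [394. 280.]]
```

```bash
python3 -c "
from h import *
print(manip.job_done()); o=manip.get_obs(); print(o['clock'],o['ee_pos'],o['opening']*93)"
```

```text
the job is handed in; nothing more can be done
None
the job is handed in; nothing more can be done
```

The carriage is back against its front stops and the guard is held by its handle at about 45°. I handed the job in at about 17.5 s of the 48 s, with the gripper still holding the bar.

- **Carriage:** The first grip slipped off the top of the knob about 5 mm short of the stops. The pictures showed the real fingertips sit about 30 mm higher than stated. I regripped lower and pulled until the tool stopped moving at about 26 N, then relaxed and let go. The wrist view showed the lip touching the right stop; the left stop was not viewed up close.
- **Guard:** I lifted it along its arc and held it with 35 N of grip. After a small correction, the side-camera brightness profile across the bar gave about 45°, and the tool's x travel gave 44.9°. The tool's z travel gave 46.4°; I put that down to the bar slipping about 3 mm in the fingers during the lift.
- **Other things on the saw and table:** None looked moved in the pictures, but I did not measure them at the end.
- **Network disagreement:** In the last pictures the networks placed the knob and the handle away from where my model puts them. I discounted those readings (confidence 0.5–0.75) and relied on the pictures and the profile.
- **Pictures:** I viewed 12, two over the budget.

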